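# Stow the framing chisel in its spring clips

## Robot

A 6-joint arm with a two-finger parallel gripper is mounted at the origin on the work surface. World frame = base frame: x ahead of the robot, y to its left, z up, the work surface at z = 0. Lengths are in m, angles in rad, forces in N, time in s.
With the tool pointing down it reaches from about 0.25 to 0.725 m from the base axis. Payload 4 kg.
Tool frame: the origin (TCP) lies midway between the tips of the shut fingers; the grasp point (between the pads) lies manip.grasp_offset behind it (manip.grasp_offset is the distance from the TCP to the grasp point, in m); z points along the fingers, y is the line along which they close (so a half turn about z gives the same grasp; the last joint's range is limited). The gripper opens to 85 mm and grips with 20 to 120 N. Pads are 22 mm wide; open, the fingers measure 114 mm over their backs; the gripper's body (76 mm by 85 mm) begins 54 mm behind the grasp point. The pads swing forward as they close: fully open they stand 13 mm farther back than shut.
Start: joints at [-1.16, 0.241, 0.005, 1.335, 0, 1.571], TCP at [0.2, -0.458, 0.231] pointing down, gripper open.
Joint ranges: [-2.72, 2.72], [-1.05, 1.87], [-1.09, 1.28], [-1.99, 2.15], [-1.42, 1.44], [-3.14, 3.14]. Speed limits (rad/s): [2.79, 2.79, 3.14, 3.14, 3.14, 3.14].

## Interface

Orientations are given as a rotation vector (axis times angle).
In Python, from rig import manip, cams, order gives the robot as it stands.
- The arm moves only by the tool jog_arm, never from a script. Its argument "rows" is a list of rows, each an object with "slide": the shift along the world's x, y, z in cm, a list of three; "rot": the turn, a rotation vector about the world's x, y, z in rad, a list of three. In form: [{"slide": [dx, dy, dz], "rot": [wx, wy, wz]}, ...]. A call has 1 to 10 rows; each row is the pose to reach, as a shift and turn from the pose commanded when the call began; what a row does not reach only later rows make up. A row lasts 1/12 s, in which the tool goes at most 41.7 mm and 7.16 degrees, less where a joint would pass 70% of its speed; a pose out of reach is approached as far as the arm can. A call with a gripper value outside its range is refused whole. "jaw" is the opening, from -1 (shut) to 1 (fully open), set as the call begins (left out, the last holds). The fingers move at their own pace and stop on an object; the grip force is fixed at half the most. Time passes only in rows, so rows that repeat a pose let the fingers close. It gives the time, the measured TCP pose, the force, the opening and the grip force at its end, in the units of the state.
- manip.observe(): the state, without advancing time (a new reading comes with each control period).
- cams.snapshot(name): name is "scene" or "top"; returns a dict with "frame" (480x640x3 uint8, red, green, blue), "depth" (480x640 float32, m along the optical axis (not along the pixel's ray), 0 where there is no reading), "intrinsics" (3x3 intrinsics, pixels), "eye" and "orientation" of the camera in the world. Camera axes: x right, y up, looking along -z (the intrinsics and any distortion apply to the point x, -y, -z); pixel columns grow to the right and rows downward; lengths in m; the calibration is good to about 2 mm. A picture is of the moment at which its call begins.
- order.sign_off(): hands the job in; it is judged then, once.
The state is a dict: "clock": time; "qpos": joint angles; "joint_vel": joint speeds; "tau": joint torques, N m; "tcp_pos": TCP position; "tcp_rot": TCP orientation; "ft_force": force on the tool from outside, world axes, zero at the start; "moment": the same for the moment, N m; "opening": opening from 0.0 (shut) to 1.0 (fully open); "gripper_force": force on a finger pad.
Only numpy, scipy, OpenCV 4.12 (cv2) and the standard library are available. Lean on these libraries where they do the work, as an engineer would, in place of code of your own. Each camera call takes 0.05 s, during which the arm holds its last target. There are 200 camera calls.

## Task

Put the framing chisel that lies on the bench rest away in the empty holder of the tool rack: press its handle down into both spring clips until it is fully home in them, blade lying flat and pointing at the edge guard, then slide it along through the clips until the thick butt bears firmly on the wooden stop and the cutting edge is sheltered inside the guard. Work by feel, without ramming it, let go at the end, and leave the other things on the bench where they are.

Things in the scene. Friction and masses are not known exactly. Their poses are not given: they have to be found in the camera images.
- chisel_grip (a point): middle of the chisel's turned wooden handle, on the tool's axis; x towards the cutting edge, z out of the blade's flat (up, at the start). The handle is a cylinder 26 mm thick, 156 mm long. At the start the chisel lies level on a wooden rest, axis 57 mm above the bench, free to be gripped here from above, with 45 mm of air below the axis. 0.3 kg, give or take a quarter
- chisel: the whole chisel; same origin and axes as chisel_grip. Behind the handle is the butt, 36 mm thick, 22 mm long: its front face, the shoulder, is 78 mm behind the origin. Ahead of the handle a tapered steel socket 34 mm long, then the blade, 36 mm wide, 4 mm thick, in the xy plane. Centre of mass about 50 mm ahead of the origin
- chisel_edge (a point): the cutting edge, on the tool axis, 227 mm ahead of chisel_grip; same axes
- home (a point): on the empty holder's clip axis: chisel_grip's place when the chisel is fully stowed. x from the stop towards the edge guard, z up; 74 mm above the bench, 42 mm above the holder's strip. Two steel C-clips, 12 mm wide, open upwards, centred 58 mm behind and 40 mm ahead of it; flared lips reach 16 mm above the axis, mouth 37 mm. Between the clips the handle is free on both sides
- holder: the empty holder: wooden strip 398 x 62 x 14 mm with clips, stop and guard; origin 56 mm below home, same axes. A like holder 115 mm beside it is in use. The handle meets the clip lips 17 mm above its seat; both clips together resist with up to 14 to 20 N, most about 10 mm above it, and from 4 mm above it they draw it on to their floors. Seated, it drags with 7 to 15 N lengthwise
- stop: the butt stop, part of the holder: wooden upright 50 mm wide, 10 mm thick, behind the rear clip, with a 31 mm wide notch for the handle; top 4 mm above the clip axis. The butt's shoulder bears on its rear face, 78 mm behind home. Push home until it is felt (some 5 to 12 N more than the drag); over 20 N would break it. Origin on the strip, 73 mm behind home
- seats: the steel floors of the two clips, part of the holder (origin and axes as holder); floor tops 13 mm below the clip axis. The seated handle rests on them, drawn down by the clips with 10 to 15 N; pressed with more than 35 N in all they bend
- guard: the edge guard, part of the holder (origin and axes as holder): a wooden block 50 mm long and 62 mm wide whose top is 14 mm above the clip axis, with the slot whose mouth is guard_mouth. It must not be jammed with the blade (over 20 N)
- guard_mouth (a point): centre of the edge guard's mouth, 213 mm ahead of home; same axes: wooden block 50 mm long with a slot 48 mm wide, 12 mm high, 44 mm deep, closed above; the blade enters endwise, 14 mm deep when stowed. To press the handle into the clips with edge and butt clear, chisel_grip must be 17 to 28 mm behind home
- mallet: bystander: wooden mallet lying on the bench, 300 mm long; origin under its handle
- square: bystander: try square lying on the bench, 120 x 200 mm; origin under its wooden stock
- pencil: bystander: flat carpenter's pencil, 165 mm, on the rack board between the two holders; origin under its middle
- plane: bystander: block plane, 155 mm long, 55 mm high; origin under its middle
- glue: bystander: white glue bottle, 170 mm high; origin under its middle
- stone: bystander: sharpening stone in a wooden case, 210 x 75 mm; origin under its middle
- wedge: bystander: wooden wedge, 60 x 22 x 12 mm, on the base of the chisel's rest; origin under its middle

How it is judged:
By the outcome, as a careful person would: the job done as asked, in the order asked, and still so for the second after the job is handed in, with the robot touching nothing.
It also fails if it takes over 69 s, if anything falls off the work surface, if the arm or the gripper's body presses on something with over 40 N, if the wrist force passes 120 N, or if a joint passes its speed limit or range.

## Working session

There is one attempt and no reset: what is moved stays moved. The work goes in short steps, Python scripts to look and compute and a tool call to move; the robot and the scene stay as the last step left them, time stands still between calls to the robot, and variables do not carry over. Pictures are saved under pics/ and viewed, at most 10 in all, crops included, and the job is handed in when it is done.

Besides the shell and the picture viewer there is one more tool, called after "Request:" in YAML: its name, and indented under it one key for each argument. jog_arm: Moves the arm, as the interface text tells. Its arguments: {"type":"object","properties":{"rows":{"type":"array","items":{"type":"object","properties":{"slide":{"type":"array","items":{"type":"number"}},"rot":{"type":"array","items":{"type":"number"}}}}},"jaw":{"type":"number"}},"required":["rows"]}

```bash
mkdir -p pics
cat > h.py <<'E'
import numpy as np, cv2
from rig import manip, cams, order
from scipy.spatial.transform import Rotation as R
def snap(n):
    s=cams.snapshot(n); return s
def Rc(s):
    o=np.array(s["orientation"],float)
    if o.shape==(3,3): return o
    return R.from_rotvec(o).as_matrix() if o.size==3 else R.from_quat(o).as_matrix()
def cloud(s):
    K=np.array(s["intrinsics"]); d=s["depth"]; v,u=np.mgrid[0:480,0:640]
    p=np.stack([(u-K[0,2])/K[0,0]*d,-(v-K[1,2])/K[1,1]*d,-d],-1)
    return p@Rc(s).T+np.array(s["eye"])
E
python3 - <<'E'
from h import *
for n in("top","scene"):
    s=snap(n); cv2.imwrite(f"pics/{n}0.png",s["frame"][:,:,::-1]); np.savez(f"{n}0.npz",**{k:np.array(v) for k,v in s.items()})
    print(n,s["eye"],s["orientation"],s["intrinsics"],[k for k in s], (s["depth"]>0).mean())
    p=cloud(s); print(p[240,320],p[100,100])
print(manip.observe(),manip.grasp_offset)
E
```

```text
top [0.43857982 0.01015912 1.39335748] [ 0.05821064 -0.06734515 -1.5971909 ] [[508.60797504   0.         321.39587409]
 [  0.         508.60797504 240.12494653]
 [  0.           0.           1.        ]] ['frame', 'depth', 'intrinsics', 'eye', 'orientation'] 0.9959895833333333
[ 0.55047689  0.00435712 -0.00466792] [0.95980028 0.60947693 0.0019998 ]
scene [1.51790089 0.00352906 0.95936984] [0.66007073 0.65775157 1.47835077] [[433.9952207    0.         325.93354803]
 [  0.         433.9952207  235.61847255]
 [  0.           0.           1.        ]] ['frame', 'depth', 'intrinsics', 'eye', 'orientation'] 0.9960221354166666
[ 0.46649999 -0.01941971  0.00201152] [-0.80563516 -1.28294487 -0.1049605 ]
{'clock': 0.1, 'qpos': array([-1.16002266e+00,  2.41312581e-01,  3.86318235e-03,  1.33519133e+00,
        7.22521983e-06,  1.57082214e+00]), 'joint_vel': array([ 0.00071925, -0.00180599,  0.00239132,  0.0009966 ,  0.00096798,
       -0.00018164]), 'tau': array([ 7.84695440e-04, -3.73138404e+01,  2.53010201e+01,  1.08611182e-02,
       -6.88336922e-05, -1.56709664e-06]), 'tcp_pos': array([ 0.19943781, -0.45789188,  0.2305161 ]), 'tcp_rot': array([-3.07380227e+00, -6.40306628e-01,  5.79459189e-04]), 'ft_force': array([-0.68755503,  0.47640708,  0.101944  ]), 'moment': array([ 0.0497187 ,  0.0471243 , -0.02607103]), 'gripper_force': 0.0, 'opening': 1.0022311809640692} 0.0187
```

View pics/top0.png

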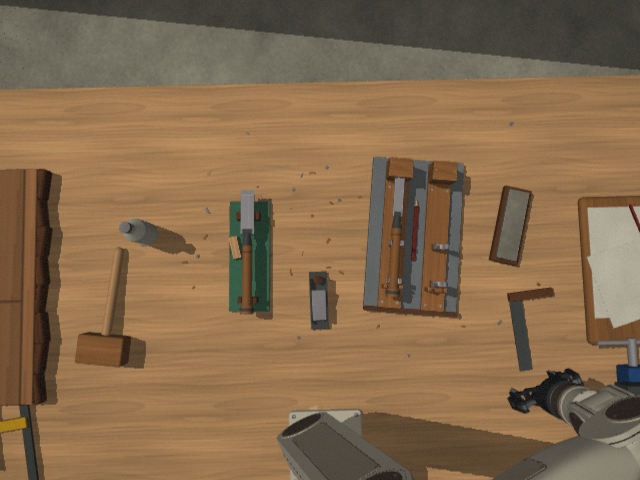

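View pics/scene0.png

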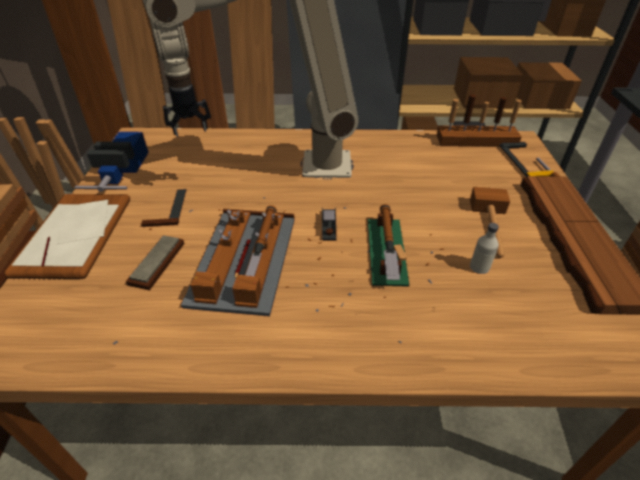

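The top view shows the chisel on its green rest, with the edge near pixel (248,191) and the butt near (246,312). The empty holder is the right-hand one, with the guard at (445,172) and clips at about (440,247) and (437,287). The pencil is at (415,230). Next I'll measure them.

Run:
```python
from h import *
s=dict(np.load("top0.npz")); p=cloud(s)
f=s["frame"][:,:,::-1]
a=cv2.resize(f[150:320,225:275],None,fx=3.5,fy=3.5,interpolation=2);b=cv2.resize(f[150:320,360:470],None,fx=3.5,fy=3.5,interpolation=2)
cv2.imwrite("pics/crop0.png",np.hstack([a,b]))
def reg(u0,u1,v0,v1,zl,zh):
    m=np.zeros((480,640),bool); m[v0:v1,u0:u1]=1
    return m&(p[...,2]>zl)&(p[...,2]<zh)
def line(q):
    vx,vy,x,y=cv2.fitLine(q[:,:2].astype(np.float32),2,0,.01,.01).ravel(); 
    if vx<0: vx,vy=-vx,-vy
    return np.array([x,y]),np.array([vx,vy])
# z profile along chisel
for v in range(186,318,4):
    m=p[v,232:264]; k=m[:,2]>0.045; print(v,np.round(m[k,0].mean(),4) if k.any() else 0,k.sum(),np.round(m[k].mean(0),4) if k.any() else '',np.round(m[:,2].max(),4), end=' | ')
    m=p[v,425:468]; k=m[:,2]>0.045; print(k.sum(),np.round(m[k].mean(0),4) if k.any() else '',np.round(np.ptp(m[k][:,1]),4) if k.any() else '', np.round(m[k][:,2].max(),4) if k.any() else '')
q=p[reg(232,264,190,316,.045,.09)]
c,d=line(q); print("chisel",c,d,np.degrees(np.arctan2(d[1],d[0])),((q[:,:2]-c)@d).min(),((q[:,:2]-c)@d).max())
```

```text
186 0 0  0.0073 | 0   
190 0.6666 14 [0.6666 0.1808 0.1512] 1.3934 | 0   
194 0.6732 13 [0.6732 0.1949 0.0568] 0.0614 | 1 [0.4386 0.0102 1.3934] 0.0 1.3934
198 0.6621 13 [0.6621 0.1948 0.0592] 0.0623 | 0   
202 0.6361 14 [0.6361 0.1817 0.1549] 1.3934 | 0   
206 0.6406 13 [0.6406 0.195  0.0602] 0.0657 | 0   
210 0.6302 13 [0.6302 0.1953 0.0587] 0.0638 | 0   
214 0.6121 24 [0.6121 0.1879 0.1135] 1.3934 | 0   
218 0.5942 23 [0.5942 0.1793 0.1737] 1.3934 | 0   
222 0.5982 13 [0.5982 0.1957 0.0593] 0.0653 | 0   
226 0.5877 13 [0.5877 0.1961 0.0579] 0.0611 | 0   
230 0.577 13 [0.577  0.1961 0.0595] 0.0641 | 0   
234 0.5662 11 [0.5662 0.196  0.0612] 0.0698 | 0   
238 0.5553 7 [0.5553 0.1955 0.0656] 0.0712 | 0   
242 0.5447 9 [0.5447 0.1956 0.0665] 0.072 | 0   
246 0.5341 10 [0.5341 0.1967 0.069 ] 0.0775 | 16 [ 0.5201 -0.3088  0.0723] 0.0339 0.0897
250 0.5237 10 [0.5237 0.197  0.0681] 0.0731 | 6 [ 0.5107 -0.31    0.0544] 0.0127 0.0591
254 0.5132 10 [0.5132 0.1971 0.0683] 0.0741 | 0   
258 0.5029 10 [0.5029 0.1974 0.0675] 0.0718 | 2 [0.4386 0.0102 1.3934] 0.0 1.3934
262 0.4924 10 [0.4924 0.19
[... 235 characters left out ...]
405 10 [0.4405 0.1983 0.0681] 0.0768 | 11 [ 0.427  -0.2938  0.0701] 0.0289 0.0888
286 0.4302 10 [0.4302 0.1986 0.0669] 0.0717 | 16 [ 0.4165 -0.2973  0.0674] 0.0303 0.0876
290 0.4198 10 [0.4198 0.1988 0.0668] 0.0709 | 22 [ 0.4062 -0.2924  0.0642] 0.0498 0.0803
294 0.4095 10 [0.4095 0.1988 0.0679] 0.0731 | 0   
298 0.399 19 [0.399  0.1986 0.0618] 0.076 | 0   
302 0.3887 19 [0.3887 0.1987 0.062 ] 0.0727 | 0   
306 0.3788 14 [0.3788 0.1988 0.0716] 0.0804 | 0   
310 0.3686 14 [0.3686 0.1989 0.072 ] 0.079 | 1 [0.4386 0.0102 1.3934] 0.0 1.3934
314 0.3584 13 [0.3584 0.2005 0.0711] 0.0771 | 0   
chisel [0.5255498  0.19682443] [ 0.9998823  -0.01534358] -0.879157 -0.1679133936330316 0.15962538321777905
```

View pics/crop0.png

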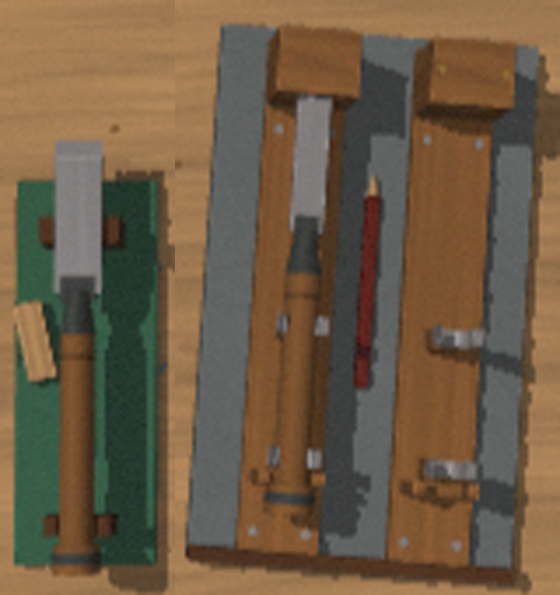

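```bash
cat > hold.py <<'E'
from h import *
def ray(s,uv,z):
    K=np.array(s["intrinsics"]); uv=np.atleast_2d(uv).astype(float)
    d=np.c_[(uv[:,0]-K[0,2])/K[0,0],-(uv[:,1]-K[1,2])/K[1,1],-np.ones(len(uv))]@Rc(s).T; e=np.array(s["eye"])
    return e+d*((z-e[2])/d[:,2])[:,None]
def proj(s,P):
    K=np.array(s["intrinsics"]); c=(np.atleast_2d(P)-np.array(s["eye"]))@Rc(s)
    return np.c_[K[0,2]+K[0,0]*c[:,0]/-c[:,2],K[1,2]-K[1,1]*c[:,1]/-c[:,2]]
E
python3 - <<'E'
from hold import *
s=dict(np.load("top0.npz")); p=cloud(s)
hsv=cv2.cvtColor(s["frame"],cv2.COLOR_RGB2HSV)
wood=hsv[...,1]>90
L=[];Rr=[]
for v in list(range(192,240,2))+list(range(256,280,2)):
    k=np.where(wood[v,420:468])[0]+420
    if len(k): L.append((k.min()-.5,v));Rr.append((k.max()+.5,v))
l=ray(s,L,.032);r=ray(s,Rr,.032)
for q in(l,r):
    f=np.polyfit(q[:,0],q[:,1],1); f=np.polyfit(q[abs(np.polyval(f,q[:,0])-q[:,1])<.004][:,0],q[abs(np.polyval(f,q[:,0])-q[:,1])<.004][:,1],1); print("edge y at .4,.6",np.polyval(f,[.4,.5,.6]),np.degrees(np.arctan(f[0])), np.std(np.polyval(f,q[:,0])-q[:,1]))
m=np.zeros((480,640),bool); m[155:190,425:470]=1; m&=(p[...,2]>.078)&(p[...,2]<.1)
g=p[m]; print("guard",len(g),np.median(g,0),cv2.minAreaRect(g[:,:2].astype(np.float32)*1000))
ys,xs=np.where(m); uv=cv2.boxPoints(cv2.minAreaRect(np.c_[xs,ys].astype(np.float32))); print(ray(s,uv,.088)[:,:2].mean(0))
for v0,v1 in((238,254),(278,298)):
    m=np.zeros((480,640),bool); m[v0:v1,425:460]=1; m&=(p[...,2]>.05)&(p[...,2]<.11)&(hsv[...,1]<80)
    g=p[m]; print("clip",len(g),g.mean(0),g.min(0),g.max(0), np.median(g[:,1]))
E
```

```text
edge y at .4,.6 [-0.25960028 -0.26993095 -0.28026162] -5.898114468735187 0.0007581914638733615
edge y at .4,.6 [-0.3850533 -0.3900986 -0.3951439] -2.8882942264817215 5.3058330982141514e-17
guard 468 [ 0.71505697 -0.32477529  0.08713673] ((716.0357666015625, -325.44696044921875), (62.885799407958984, 52.30312728881836), 84.66366577148438)
[ 0.71511569 -0.3244233 ]
clip 75 [ 0.51904709 -0.30906079  0.0725269 ] [ 0.51245585 -0.3242801   0.05312588] [ 0.52670316 -0.28817219  0.09199987] -0.31106901279216476
clip 71 [ 0.42168451 -0.29883366  0.07221438] [ 0.41623432 -0.31559826  0.05223495] [ 0.42970161 -0.27709299  0.09552055] -0.30049179751925725
```

Request:
jog_arm:
  jaw: 1
  rows:
    - {"slide": [1.5, 3.6, 0.2], "rot": [0, 0, 0.12]}
    - {"slide": [3, 7.2, 0.4], "rot": [0, 0, 0.24]}
    - {"slide": [4.5, 10.8, 0.6], "rot": [0, 0, 0.36]}
    - {"slide": [6, 14.4, 0.8], "rot": [0, 0, 0.48]}
    - {"slide": [7.5, 18, 1], "rot": [0, 0, 0.6]}
    - {"slide": [9, 21.6, 1.2], "rot": [0, 0, 0.72]}
    - {"slide": [10.5, 25.2, 1.4], "rot": [0, 0, 0.84]}
    - {"slide": [12, 28.8, 1.6], "rot": [0, 0, 0.96]}
    - {"slide": [13.5, 32.4, 1.8], "rot": [0, 0, 1.08]}
    - {"slide": [15, 36, 2], "rot": [0, 0, 1.2]}

```text
clock: 0.93
tcp_pos: [0.3496, -0.0965, 0.2513]
tcp_rot: [2.17, 2.272, -0.0]
ft_force: [0.9, -0.8, -0.2]
opening: 1.001
gripper_force: 0.0
```

```bash
python3 -c "
from h import *
o=manip.observe();print(o['qpos'],o['tcp_pos'],o['tcp_rot'])"
```

```text
[-2.69310262e-01 -4.26876590e-02 -2.62039746e-01  1.35145797e+00
 -4.57360699e-05  1.25588166e+00] [ 0.34962778 -0.09651716  0.25129135] [ 2.17020801e+00  2.27150644e+00 -7.34901142e-05]
```

Request:
jog_arm:
  rows:
    - {"slide": [1.2, 2.9, 0], "rot": [0, 0, 0.12]}
    - {"slide": [2.4, 5.9, 0], "rot": [0, 0, 0.24]}
    - {"slide": [3.6, 8.8, 0], "rot": [0, 0, 0.36]}
    - {"slide": [4.8, 11.8, 0], "rot": [0, 0, 0.48]}
    - {"slide": [6, 14.7, -1], "rot": [0, 0, 0.6]}
    - {"slide": [7.2, 17.7, -2], "rot": [0, 0, 0.72]}
    - {"slide": [8.4, 20.6, -4], "rot": [0, 0, 0.84]}
    - {"slide": [9.6, 23.5, -6], "rot": [0, 0, 0.96]}
    - {"slide": [10.8, 26.5, -8], "rot": [0, 0, 1.08]}
    - {"slide": [12.0, 29.4, -10], "rot": [0, 0, 1.2]}

```text
clock: 1.77
tcp_pos: [0.4697, 0.1972, 0.15]
tcp_rot: [-0.507, -3.1, 0.001]
ft_force: [0.1, -0.3, -0.7]
opening: 1.002
gripper_force: 0.0
```

Request:
jog_arm:
  rows:
    - {"slide": [0, 0, 0], "rot": [0, 0, 0.11]}
    - {"slide": [0, 0, 0], "rot": [0, 0, 0.21]}
    - {"slide": [0, 0, 0], "rot": [0, 0, 0.31]}
    - {"slide": [0, 0, 0], "rot": [0, 0, 0.31]}
    - {"slide": [0, 0, 0], "rot": [0, 0, 0.31]}

```text
clock: 2.18
tcp_pos: [0.4693, 0.1955, 0.1509]
tcp_rot: [-0.036, -3.14, 0.001]
ft_force: [0.0, 0.2, 0.8]
opening: 1.0
gripper_force: 0.0
```

Run:
```python
from h import *
s=snap("scene"); cv2.imwrite("pics/s1.png",cv2.resize(s["frame"][130:310,160:460,::-1],None,fx=2.6,fy=2.6))
o=manip.observe(); r=o['tcp_rot']; print(o['tcp_pos'],r,2*np.arctan2(r[1],r[0]))
```

```text
[0.46948108 0.19544295 0.15107572] [-3.65946100e-02 -3.14085695e+00  3.47293622e-04] -3.1648939084854057
```

View pics/s1.png

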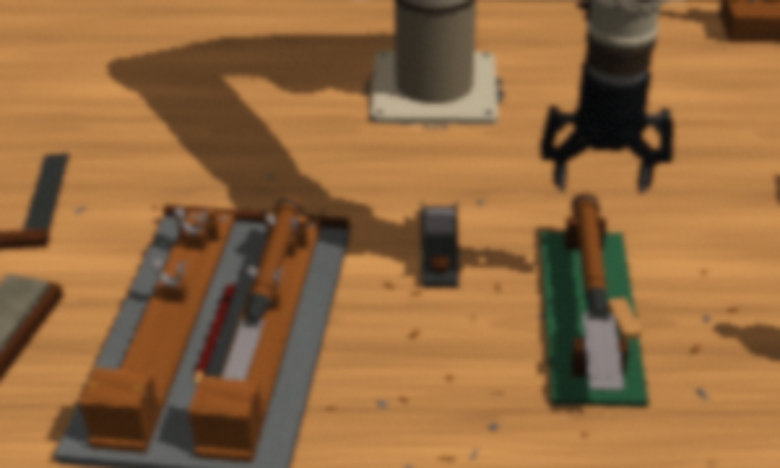

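The scene view shows the gripper open above the chisel handle, at about (615,150) in the crop, aligned with it. Descending now.

Request:
jog_arm:
  rows:
    - {"slide": [0, 0.1, -2.5], "rot": [0, 0, 0.008]}
    - {"slide": [0, 0.2, -5], "rot": [0, 0, 0.008]}
    - {"slide": [0, 0.2, -7.5], "rot": [0, 0, 0.008]}
    - {"slide": [0, 0.2, -9.5], "rot": [0, 0, 0.008]}
    - {"slide": [0, 0.2, -11], "rot": [0, 0, 0.008]}
    - {"slide": [0, 0.2, -11.3], "rot": [0, 0, 0.008]}
    - {"slide": [0, 0.2, -11.3], "rot": [0, 0, 0.008]}
    - {"slide": [0, 0.2, -11.3], "rot": [0, 0, 0.008]}

```text
clock: 2.9
tcp_pos: [0.4702, 0.1977, 0.0391]
tcp_rot: [0.022, 3.141, 0.001]
ft_force: [0.6, -0.6, 0.5]
opening: 1.002
gripper_force: 0.0
```

Run:
```python
from h import *
o=manip.observe(); r=o['tcp_rot']; print(o['tcp_pos'],r,2*np.arctan2(r[1],r[0]),o['ft_force'],o['qpos'])
```

```text
[0.47022681 0.19766821 0.0390652 ] [2.17284988e-02 3.14055577e+00 5.85778396e-04] 3.1277555153758265 [ 0.60307779 -0.6444495   0.50029231] [ 3.97961980e-01  4.28022021e-01 -2.70355577e-01  8.71387875e-01
 -3.59354456e-05  4.11799099e-01]
```

Request:
jog_arm:
  jaw: -1
  rows:
    - {"slide": [0, 0, 0]}
    - {"slide": [0, 0, 0]}
    - {"slide": [0, 0, 0]}
    - {"slide": [0, 0, 0]}
    - {"slide": [0, 0, 0]}
    - {"slide": [0, 0, 0]}
    - {"slide": [0, 0, 0]}
    - {"slide": [0, 0, 0]}
    - {"slide": [0, 0, 0]}
    - {"slide": [0, 0, 0]}

```text
validation failed for argument at $.ro...
```

Request:
jog_arm:
  jaw: -1
  rows:
    - {"slide": [0, 0, 0], "rot": [0, 0, 0]}
    - {"slide": [0, 0, 0], "rot": [0, 0, 0]}
    - {"slide": [0, 0, 0], "rot": [0, 0, 0]}
    - {"slide": [0, 0, 0], "rot": [0, 0, 0]}
    - {"slide": [0, 0, 0], "rot": [0, 0, 0]}
    - {"slide": [0, 0, 0], "rot": [0, 0, 0]}
    - {"slide": [0, 0, 0], "rot": [0, 0, 0]}
    - {"slide": [0, 0, 0], "rot": [0, 0, 0]}
    - {"slide": [0, 0, 0], "rot": [0, 0, 0]}

```text
clock: 3.65
tcp_pos: [0.4702, 0.1969, 0.0391]
tcp_rot: [0.021, 3.14, -0.002]
ft_force: [-0.6, -3.2, 5.1]
opening: 0.282
gripper_force: 58.5
```

```bash
cat > st.py <<'E'
from h import *
o=manip.observe(); r=o['tcp_rot']; print(np.round(o['tcp_pos'],4),np.round(r,4),'yaw',round((2*np.arctan2(r[1],r[0]))%(2*np.pi)-np.pi,4),np.round(o['ft_force'],2),np.round(o['moment'],2),o['opening'],o['gripper_force'],o['clock'])
E
python3 st.py
```

```text
[0.4702 0.1969 0.0391] [ 2.1200e-02  3.1401e+00 -2.1000e-03] yaw -0.0135 [-0.65 -3.25  5.15] [-0.71  0.05 -0.1 ] 0.28194663101824324 58.5208135843277 3.65
```

Request:
jog_arm:
  rows:
    - {"slide": [0, 0, 0.5], "rot": [0, 0, 0]}
    - {"slide": [0, 0, 2], "rot": [0, 0, 0]}
    - {"slide": [0, 0, 4], "rot": [0, 0, 0]}
    - {"slide": [0, 0, 6.5], "rot": [0, 0, 0]}
    - {"slide": [0, 0, 9], "rot": [0, 0, 0]}
    - {"slide": [0, 0, 11.5], "rot": [0, 0, 0]}
    - {"slide": [0, 0, 13], "rot": [0, 0, 0]}
    - {"slide": [0, 0, 13], "rot": [0, 0, 0]}
    - {"slide": [0, 0, 13], "rot": [0, 0, 0]}
    - {"slide": [0, 0, 13], "rot": [0, 0, 0]}

```text
clock: 4.48
tcp_pos: [0.4684, 0.1973, 0.1666]
tcp_rot: [-0.02, -3.138, 0.002]
ft_force: [-0.1, -0.3, -3.4]
opening: 0.283
gripper_force: 59.2
```

```bash
python3 st.py
python3 - <<'E'
from hold import *
s=snap("top"); f=s["frame"]; p=cloud(s); np.savez("top1.npz",**{k:np.array(v) for k,v in s.items()})
s2=snap("scene"); cv2.imwrite("pics/s2.png",cv2.resize(s2["frame"][100:310,160:460,::-1],None,fx=2.6,fy=2.6)); np.savez("scene1.npz",**{k:np.array(v) for k,v in s2.items()})
m=(p[...,2]>.14)&(p[...,2]<.21)&(p[...,0]>.33)&(p[...,0]<.75)&(abs(p[...,1]-.197)<.03)
q=p[m]
for x in np.arange(.34,.72,.02):
    k=q[abs(q[:,0]-x)<.01]; 
    if len(k)>3: print(round(x,2),len(k),np.round(np.median(k,0),4),np.round(np.ptp(k[:,1]),3))
print(q[:,0].min(),q[:,0].max())
E
```

```text
[0.4684 0.1973 0.1666] [-1.9900e-02 -3.1384e+00  1.5000e-03] yaw -0.0127 [-0.11 -0.26 -3.4 ] [-0.03  0.14 -0.04] 0.2831121617088011 59.22616124153137 4.4833
0.42 5 [0.4265 0.19   0.1906] 0.002
0.44 13 [0.436  0.1907 0.1917] 0.004
0.5 20 [0.5066 0.1923 0.193 ] 0.016
0.52 92 [0.5196 0.1968 0.1948] 0.026
0.54 92 [0.5397 0.1967 0.1934] 0.023
0.56 90 [0.5621 0.1967 0.1883] 0.034
0.58 120 [0.58   0.1972 0.1854] 0.034
0.6 124 [0.6001 0.1968 0.1846] 0.034
0.62 126 [0.6201 0.1969 0.1842] 0.034
0.64 123 [0.6398 0.1971 0.1841] 0.035
0.66 118 [0.66   0.1968 0.1832] 0.034
0.68 76 [0.6761 0.1966 0.1817] 0.035
0.42176457176102344 0.6824209941551216
```

View pics/s2.png

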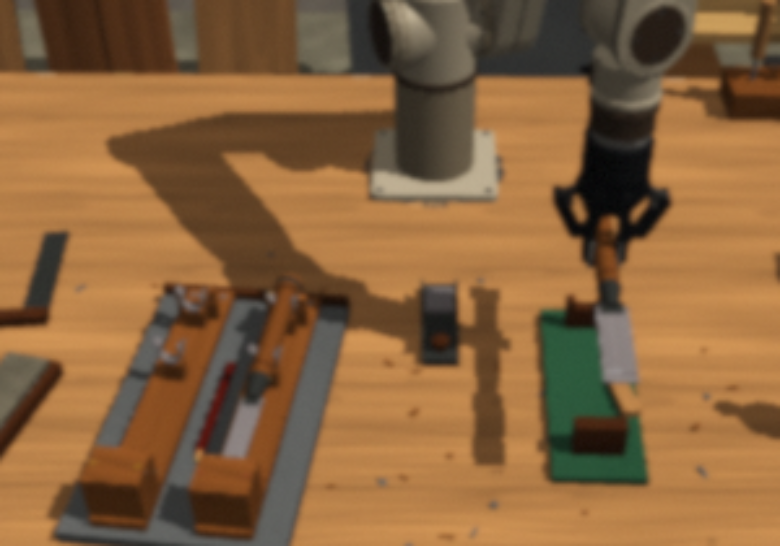

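Both the wrist camera geometry and the force show the chisel held and lifted, drooping about 1.3° at the nose. The scene view has it at about (612,290) in the crop, with the rest empty. I'll carry it to above the empty holder, correcting yaw and droop on the way.

Request:
jog_arm:
  rows:
    - {"slide": [0, -1.5, 0], "rot": [0, -0.002, -0.01]}
    - {"slide": [0, -4.5, 0], "rot": [0, -0.004, -0.02]}
    - {"slide": [0, -8, 0], "rot": [0, -0.006, -0.03]}
    - {"slide": [0, -11.5, 0], "rot": [0, -0.008, -0.04]}
    - {"slide": [0, -15, 0], "rot": [0, -0.01, -0.05]}
    - {"slide": [0, -18.5, 0], "rot": [0, -0.012, -0.06]}
    - {"slide": [0, -22, 0], "rot": [0, -0.014, -0.07]}
    - {"slide": [0, -25.5, 0], "rot": [0, -0.016, -0.08]}
    - {"slide": [0, -29, 0], "rot": [0, -0.02, -0.085]}
    - {"slide": [0, -32.5, 0], "rot": [0, -0.022, -0.085]}

```text
clock: 5.42
tcp_pos: [0.4683, -0.1288, 0.1669]
tcp_rot: [0.153, 3.118, 0.001]
ft_force: [0.8, 0.6, -3.4]
opening: 0.286
gripper_force: 59.4
```

Request:
jog_arm:
  rows:
    - {"slide": [0, -3.5, 0], "rot": [0, 0, 0]}
    - {"slide": [0, -7, 0], "rot": [0, 0, 0]}
    - {"slide": [0, -10.5, 0], "rot": [0, 0, 0]}
    - {"slide": [0, -14, 0], "rot": [0, 0, 0]}
    - {"slide": [0, -16.5, 0], "rot": [0, 0, 0]}
    - {"slide": [0.1, -17.3, 0], "rot": [0, 0, 0]}
    - {"slide": [0.1, -17.3, 0], "rot": [0, 0, 0]}
    - {"slide": [0.1, -17.3, 0], "rot": [0, 0, 0]}
    - {"slide": [0.1, -17.3, 0], "rot": [0, 0, 0]}

```text
clock: 6.17
tcp_pos: [0.4702, -0.2989, 0.1674]
tcp_rot: [0.151, 3.118, 0.003]
ft_force: [0.3, -0.3, -3.6]
opening: 0.285
gripper_force: 59.6
```

```bash
python3 st.py
```

```text
[ 0.4702 -0.2989  0.1674] [1.5080e-01 3.1179e+00 3.0000e-03] yaw -0.0966 [ 0.27 -0.34 -3.63] [ 0.04  0.23 -0.  ] 0.28467032019431904 59.57333743572235 6.1667
```

Request:
jog_arm:
  rows:
    - {"slide": [0, -0.1, -1.5], "rot": [0, 0, 0]}
    - {"slide": [0, -0.2, -3.5], "rot": [0, 0, 0]}
    - {"slide": [0, -0.2, -5.5], "rot": [0, 0, 0]}
    - {"slide": [0, -0.2, -7], "rot": [0, 0, 0]}
    - {"slide": [0, -0.2, -8], "rot": [0, 0, 0]}
    - {"slide": [0, -0.2, -8], "rot": [0, 0, 0]}
    - {"slide": [0, -0.2, -8], "rot": [0, 0, 0]}
    - {"slide": [0, -0.2, -8], "rot": [0, 0, 0]}
    - {"slide": [0, -0.2, -8], "rot": [0, 0, 0]}

```text
clock: 6.92
tcp_pos: [0.4718, -0.3027, 0.0898]
tcp_rot: [0.152, 3.113, -0.002]
ft_force: [0.2, -0.6, -3.2]
opening: 0.282
gripper_force: 59.6
```

```bash
python3 st.py
python3 - <<'E'
from hold import *
s=snap("top"); np.savez("top2.npz",**{k:np.array(v) for k,v in s.items()}); p=cloud(s)
s2=snap("scene"); np.savez("scene2.npz",**{k:np.array(v) for k,v in s2.items()})
a=cv2.resize(s["frame"][150:320,360:480,::-1],None,fx=3.4,fy=3.4,interpolation=2); b=cv2.resize(s2["frame"][180:320,170:310,::-1],(390,578*390//390),interpolation=2)
b=cv2.resize(s2["frame"][180:320,180:300,::-1],None,fx=3.2,fy=3.2,interpolation=2); b=cv2.copyMakeBorder(b,0,a.shape[0]-b.shape[0],0,0,0)
cv2.imwrite("pics/c2.png",np.hstack([a,b]))
h=s["frame"]; hsv=cv2.cvtColor(h,cv2.COLOR_RGB2HSV)
m=np.zeros((480,640),bool); m[155:245,425:480]=1
ax=np.array([.9952,-.0976]); n=np.array([.0976,.9952]); H=np.array([.479,-.302])
st=m&(hsv[...,1]<70)&(p[...,2]>.085)&(p[...,2]<.125)
q=p[st]; t=(q[:,:2]-H)@ax; l=(q[:,:2]-H)@n
for x in np.arange(.09,.23,.01):
    k=abs(t-x)<.005
    if k.sum()>3: print(round(x,2),k.sum(),np.round([l[k].min(),l[k].max(),np.median(l[k]),np.median(q[k,2])],4))
print("tmax",np.sort(t)[-5:])
g=p[m&(hsv[...,1]>90)&(p[...,2]>.08)&(p[...,2]<.1)]; t=(g[:,:2]-H)@ax; l=(g[:,:2]-H)@n; k=t>.2; print("guard",np.percentile(t[k],[1,50,99]),np.percentile(l[k],[1,50,99]),np.median(g[k,2]))
E
```

```text
[ 0.4718 -0.3027  0.0898] [ 1.5160e-01  3.1135e+00 -1.9000e-03] yaw -0.0973 [ 0.2  -0.6  -3.18] [ 0.01  0.15 -0.01] 0.28224360627244255 59.56823229789734 6.9167
0.09 48 [-0.0158  0.0185  0.0026  0.111 ]
0.1 53 [-0.0153  0.0188  0.0014  0.1112]
0.11 60 [-0.0175  0.0199  0.0018  0.1096]
0.12 55 [-0.017   0.0175 -0.001   0.11  ]
0.13 56 [-0.0163  0.0181  0.0003  0.1107]
0.14 53 [-0.0162  0.019   0.0002  0.1113]
0.15 60 [-0.0177  0.0181  0.001   0.111 ]
0.16 54 [-0.0169  0.0179  0.001   0.1109]
0.17 55 [-0.0173  0.0177  0.0013  0.1118]
0.18 55 [-0.017   0.0181  0.002   0.1112]
0.19 56 [-0.0185  0.018  -0.0008  0.1118]
0.2 49 [-0.0185  0.0164 -0.0018  0.1099]
0.21 5 [-0.0184  0.0125  0.0077  0.1061]
tmax [0.20577546 0.20582889 0.20646288 0.25531972 0.25685222]
guard [0.21358264 0.23762298 0.262381  ] [-0.03013496  0.0008028   0.03080617] 0.08742713815802805
```

View pics/c2.png

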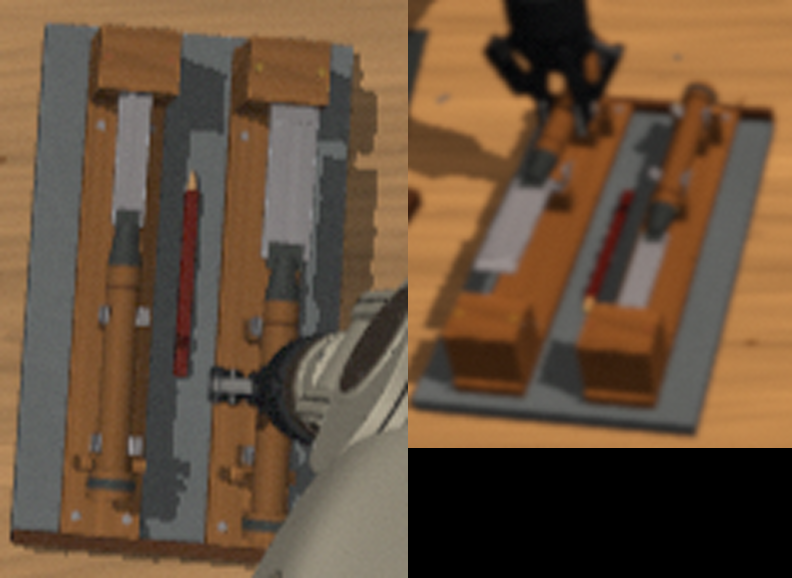

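The crop shows the blade centred on the guard, at crop pixel (290,180), with the edge about 8 mm short of the mouth and level. The handle is over both clips. I'll lower it to just above lip contact, then press by feel.

Request:
jog_arm:
  rows:
    - {"slide": [0, 0, -0.4], "rot": [0, 0, 0]}
    - {"slide": [0, 0, -0.8], "rot": [0, 0, 0]}
    - {"slide": [0, 0, -1.1], "rot": [0, 0, 0]}
    - {"slide": [0, 0, -1.3], "rot": [0, 0, 0]}
    - {"slide": [0, 0, -1.4], "rot": [0, 0, 0]}
    - {"slide": [0, 0, -1.4], "rot": [0, 0, 0]}
    - {"slide": [0, 0, -1.4], "rot": [0, 0, 0]}
    - {"slide": [0, 0, -1.4], "rot": [0, 0, 0]}

```text
clock: 7.68
tcp_pos: [0.4707, -0.3029, 0.0745]
tcp_rot: [0.153, 3.116, -0.001]
ft_force: [-0.6, -3.6, -1.4]
opening: 0.284
gripper_force: 59.7
```

Request:
jog_arm:
  rows:
    - {"slide": [0, 0, -0.1], "rot": [0, 0, 0]}
    - {"slide": [0, 0, -0.2], "rot": [0, 0, 0]}
    - {"slide": [0, 0, -0.3], "rot": [0, 0, 0]}
    - {"slide": [0, 0, -0.3], "rot": [0, 0, 0]}
    - {"slide": [0, 0, -0.3], "rot": [0, 0, 0]}

```text
clock: 8.1
tcp_pos: [0.4716, -0.3036, 0.0724]
tcp_rot: [0.153, 3.114, -0.004]
ft_force: [-1.5, -5.0, 5.6]
opening: 0.283
gripper_force: 60.4
```

```bash
python3 st.py
```

```text
[ 0.4716 -0.3036  0.0724] [ 0.1529  3.1135 -0.0036] yaw -0.0982 [-1.55 -5.04  5.62] [-1.01  0.4   0.07] 0.28265486166266085 60.44285774230957 8.1
```

Request:
jog_arm:
  rows:
    - {"slide": [0, -0.05, 0], "rot": [0, 0, 0]}
    - {"slide": [0, -0.1, -0.05], "rot": [0, 0, 0]}
    - {"slide": [0, -0.15, -0.1], "rot": [0, 0, 0]}
    - {"slide": [0, -0.15, -0.15], "rot": [0, 0, 0]}
    - {"slide": [0, -0.15, -0.2], "rot": [0, 0, 0]}
    - {"slide": [0, -0.15, -0.2], "rot": [0, 0, 0]}

```text
clock: 8.6
tcp_pos: [0.4719, -0.304, 0.0712]
tcp_rot: [0.152, 3.113, -0.001]
ft_force: [-2.5, -1.4, 11.1]
opening: 0.288
gripper_force: 60.9
```

```bash
python3 st.py
```

```text
[ 0.4719 -0.304   0.0712] [ 1.5180e-01  3.1126e+00 -7.0000e-04] yaw -0.0974 [-2.5  -1.42 11.1 ] [-0.24  0.56  0.06] 0.2883048227170634 60.893930196762085 8.6
```

Request:
jog_arm:
  rows:
    - {"slide": [0, 0, -0.06], "rot": [0, 0, 0]}
    - {"slide": [0, 0, -0.12], "rot": [0, 0, 0]}
    - {"slide": [0, 0, -0.18], "rot": [0, 0, 0]}
    - {"slide": [0, 0, -0.24], "rot": [0, 0, 0]}
    - {"slide": [0, 0, -0.24], "rot": [0, 0, 0]}

```text
clock: 9.02
tcp_pos: [0.4724, -0.3042, 0.0695]
tcp_rot: [0.152, 3.111, -0.001]
ft_force: [-2.2, -1.1, 13.4]
opening: 0.283
gripper_force: 61.2
```

```bash
python3 st.py
```

```text
[ 0.4724 -0.3042  0.0695] [ 1.5150e-01  3.1113e+00 -1.2000e-03] yaw -0.0973 [-2.25 -1.15 13.41] [-0.17  0.58  0.08] 0.28328495201212606 61.237767934799194 9.0167
```

Request:
jog_arm:
  rows:
    - {"slide": [0, 0, -0.06], "rot": [0, 0, 0]}
    - {"slide": [0, 0, -0.12], "rot": [0, 0, 0]}
    - {"slide": [0, 0, -0.18], "rot": [0, 0, 0]}
    - {"slide": [0, 0, -0.24], "rot": [0, 0, 0]}
    - {"slide": [0, 0, -0.3], "rot": [0, 0, 0]}
    - {"slide": [0, 0, -0.3], "rot": [0, 0, 0]}

```text
clock: 9.52
tcp_pos: [0.473, -0.3043, 0.0669]
tcp_rot: [0.151, 3.11, -0.002]
ft_force: [-2.1, -0.9, 13.6]
opening: 0.285
gripper_force: 61.3
```

Request:
jog_arm:
  rows:
    - {"slide": [0, 0, -0.06], "rot": [0, 0, 0]}
    - {"slide": [0, 0, -0.12], "rot": [0, 0, 0]}
    - {"slide": [0, 0, -0.18], "rot": [0, 0, 0]}
    - {"slide": [0, 0, -0.24], "rot": [0, 0, 0]}
    - {"slide": [0, 0, -0.24], "rot": [0, 0, 0]}

```text
clock: 9.93
tcp_pos: [0.4733, -0.3043, 0.064]
tcp_rot: [0.151, 3.11, -0.002]
ft_force: [-0.5, -2.0, 9.9]
opening: 0.287
gripper_force: 60.9
```

```bash
python3 st.py
```

```text
[ 0.4733 -0.3043  0.064 ] [ 1.5090e-01  3.1098e+00 -1.5000e-03] yaw -0.097 [-0.5  -1.97  9.86] [-0.31 -0.03  0.07] 0.2872641682709601 60.86441159248352 9.9333
```

Request:
jog_arm:
  rows:
    - {"slide": [-0.05, 0, -0.06], "rot": [0, 0, 0]}
    - {"slide": [-0.1, 0, -0.12], "rot": [0, 0, 0]}
    - {"slide": [-0.1, 0, -0.18], "rot": [0, 0, 0]}
    - {"slide": [-0.1, 0, -0.24], "rot": [0, 0, 0]}
    - {"slide": [-0.1, 0, -0.24], "rot": [0, 0, 0]}

```text
clock: 10.35
tcp_pos: [0.4725, -0.3042, 0.0603]
tcp_rot: [0.151, 3.11, -0.001]
ft_force: [3.8, -2.3, 1.2]
opening: 0.281
gripper_force: 59.9
```

Request:
jog_arm:
  rows:
    - {"slide": [0, 0, -0.06], "rot": [0, 0, 0]}
    - {"slide": [0, 0, -0.12], "rot": [0, 0, 0]}
    - {"slide": [0, 0, -0.18], "rot": [0, 0, 0]}
    - {"slide": [0, 0, -0.18], "rot": [0, 0, 0]}

```text
clock: 10.68
tcp_pos: [0.4696, -0.3038, 0.0561]
tcp_rot: [0.152, 3.117, 0.001]
ft_force: [4.0, -4.5, -3.9]
opening: 0.279
gripper_force: 59.4
```

```bash
python3 st.py
```

```text
[ 0.4696 -0.3038  0.0561] [1.5200e-01 3.1166e+00 7.0000e-04] yaw -0.0975 [ 4.04 -4.5  -3.88] [-0.84 -0.46  0.11] 0.27907626549213493 59.394264221191406 10.6833
```

Request:
jog_arm:
  rows:
    - {"slide": [0, -0.04, -0.04], "rot": [0, 0, 0]}
    - {"slide": [0, -0.08, -0.08], "rot": [0, 0, 0]}
    - {"slide": [0, -0.1, -0.12], "rot": [0, 0, 0]}
    - {"slide": [0, -0.1, -0.16], "rot": [0, 0, 0]}
    - {"slide": [0, -0.1, -0.2], "rot": [0, 0, 0]}
    - {"slide": [0, -0.1, -0.2], "rot": [0, 0, 0]}

```text
clock: 11.18
tcp_pos: [0.4697, -0.3039, 0.056]
tcp_rot: [0.151, 3.116, 0.003]
ft_force: [0.3, 1.5, 6.9]
opening: 0.28
gripper_force: 60.5
```

```bash
python3 st.py
```

```text
[ 0.4697 -0.3039  0.056 ] [1.5140e-01 3.1157e+00 2.9000e-03] yaw -0.0971 [0.34 1.52 6.93] [0.46 0.07 0.16] 0.27963890663790775 60.52965044975281 11.1833
```

Request:
jog_arm:
  rows:
    - {"slide": [0.1, -0.01, 0.05], "rot": [0, 0, 0]}
    - {"slide": [0.2, -0.02, 0.1], "rot": [0, 0, 0]}
    - {"slide": [0.3, -0.03, 0.1], "rot": [0, 0, 0]}
    - {"slide": [0.4, -0.04, 0.1], "rot": [0, 0, 0]}
    - {"slide": [0.5, -0.05, 0.1], "rot": [0, 0, 0]}
    - {"slide": [0.6, -0.06, 0.1], "rot": [0, 0, 0]}
    - {"slide": [0.7, -0.07, 0.1], "rot": [0, 0, 0]}
    - {"slide": [0.8, -0.08, 0.1], "rot": [0, 0, 0]}

```text
clock: 11.85
tcp_pos: [0.4709, -0.3041, 0.0558]
tcp_rot: [0.155, 3.129, 0.003]
ft_force: [-16.3, 2.6, 16.3]
opening: 0.285
gripper_force: 61.4
```

```bash
python3 st.py
```

```text
[ 0.4709 -0.3041  0.0558] [0.1555 3.1289 0.0034] yaw -0.0993 [-16.28   2.57  16.29] [0.53 3.3  0.28] 0.2845895987519654 61.3736629486084 11.85
```

Request:
jog_arm:
  rows:
    - {"slide": [0, 0, 0.1], "rot": [0, 0, 0]}
    - {"slide": [0, 0, 0.2], "rot": [0, 0, 0]}
    - {"slide": [0, 0, 0.3], "rot": [0, 0, 0]}
    - {"slide": [0, 0, 0.3], "rot": [0, 0, 0]}
    - {"slide": [0, 0, 0.3], "rot": [0, 0, 0]}

```text
clock: 12.27
tcp_pos: [0.4711, -0.3041, 0.056]
tcp_rot: [0.156, 3.13, 0.005]
ft_force: [-9.6, -0.2, -1.4]
opening: 0.287
gripper_force: 59.4
```

```bash
python3 st.py
```

```text
[ 0.4711 -0.3041  0.056 ] [0.1555 3.1295 0.0048] yaw -0.0993 [-9.59 -0.16 -1.38] [-0.2   2.02  0.27] 0.2870623719158379 59.36339557170868 12.2667
```

Request:
jog_arm:
  rows:
    - {"slide": [0.1, -0.01, 0], "rot": [0, 0, 0]}
    - {"slide": [0.2, -0.02, 0], "rot": [0, 0, 0]}
    - {"slide": [0.3, -0.03, 0.03], "rot": [0, 0, 0]}
    - {"slide": [0.4, -0.04, 0.05], "rot": [0, 0, 0]}
    - {"slide": [0.4, -0.04, 0.05], "rot": [0, 0, 0]}

```text
clock: 12.68
tcp_pos: [0.4749, -0.3045, 0.0561]
tcp_rot: [0.156, 3.13, 0.005]
ft_force: [-9.0, -0.5, -2.9]
opening: 0.285
gripper_force: 59.4
```

```bash
python3 st.py
```

```text
[ 0.4749 -0.3045  0.0561] [0.1558 3.1301 0.0051] yaw -0.0995 [-8.95 -0.48 -2.91] [-0.18  1.91  0.18] 0.28457857798446196 59.43994581699371 12.6833
```

Request:
jog_arm:
  rows:
    - {"slide": [0.1, -0.01, 0], "rot": [0, 0, 0]}
    - {"slide": [0.2, -0.02, 0], "rot": [0, 0, 0]}
    - {"slide": [0.3, -0.03, 0], "rot": [0, 0, 0]}
    - {"slide": [0.4, -0.04, 0], "rot": [0, 0, 0]}
    - {"slide": [0.5, -0.05, 0], "rot": [0, 0, 0]}
    - {"slide": [0.6, -0.06, 0], "rot": [0, 0, 0]}
    - {"slide": [0.7, -0.07, 0], "rot": [0, 0, 0]}
    - {"slide": [0.8, -0.08, 0], "rot": [0, 0, 0]}
    - {"slide": [0.9, -0.09, 0], "rot": [0, 0, 0]}
    - {"slide": [1.0, -0.1, 0], "rot": [0, 0, 0]}

```text
clock: 13.52
tcp_pos: [0.4846, -0.3055, 0.0561]
tcp_rot: [0.156, 3.131, 0.005]
ft_force: [-10.4, -0.6, -1.8]
opening: 0.284
gripper_force: 59.5
```

```bash
python3 st.py
python3 - <<'E'
from hold import *
s=snap("top"); p=cloud(s)
cv2.imwrite("pics/c3.png",cv2.resize(s["frame"][150:320,360:480,::-1],None,fx=3.4,fy=3.4,interpolation=2))
E
```

```text
[ 0.4846 -0.3055  0.0561] [0.156  3.1308 0.0052] yaw -0.0996 [-10.38  -0.59  -1.77] [-0.19  2.11  0.17] 0.28399496430322413 59.50503945350647 13.5167
```

View pics/c3.png

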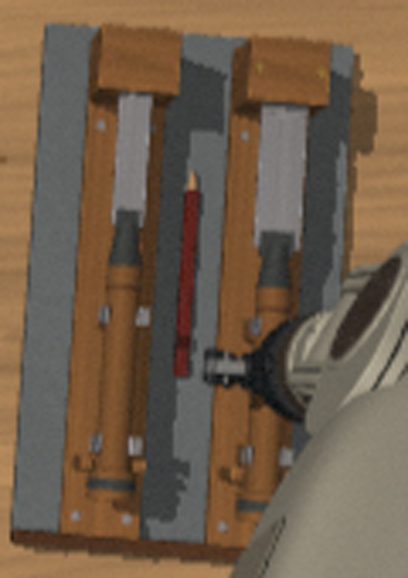

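The blade is now entering the guard, at crop pixel (283,110), and the handle is still in its clips. About 6–7 mm of travel remain, with the drag near 10 N.

Request:
jog_arm:
  rows:
    - {"slide": [0.1, -0.01, 0], "rot": [0, 0, 0]}
    - {"slide": [0.2, -0.02, 0], "rot": [0, 0, 0]}
    - {"slide": [0.3, -0.03, 0], "rot": [0, 0, 0]}
    - {"slide": [0.4, -0.04, 0], "rot": [0, 0, 0]}
    - {"slide": [0.4, -0.04, 0], "rot": [0, 0, 0]}

```text
clock: 13.98
tcp_pos: [0.4889, -0.3059, 0.0561]
tcp_rot: [0.156, 3.13, 0.005]
ft_force: [-9.2, -1.4, -2.8]
opening: 0.283
gripper_force: 59.5
```

Request:
jog_arm:
  rows:
    - {"slide": [0.05, 0, 0], "rot": [0, 0, 0]}
    - {"slide": [0.1, -0.01, 0], "rot": [0, 0, 0]}
    - {"slide": [0.15, -0.01, 0], "rot": [0, 0, 0]}
    - {"slide": [0.2, -0.02, 0], "rot": [0, 0, 0]}
    - {"slide": [0.2, -0.02, 0], "rot": [0, 0, 0]}

```text
clock: 14.4
tcp_pos: [0.4908, -0.3061, 0.0561]
tcp_rot: [0.156, 3.13, 0.005]
ft_force: [-9.3, -0.7, -2.5]
opening: 0.283
gripper_force: 59.5
```

Request:
jog_arm:
  rows:
    - {"slide": [0.05, 0, 0], "rot": [0, 0, 0]}
    - {"slide": [0.1, -0.01, 0], "rot": [0, 0, 0]}
    - {"slide": [0.1, -0.01, 0], "rot": [0, 0, 0]}

```text
clock: 14.65
tcp_pos: [0.4917, -0.3063, 0.0561]
tcp_rot: [0.156, 3.131, 0.005]
ft_force: [-10.8, -0.0, -2.2]
opening: 0.283
gripper_force: 59.5
```

Request:
jog_arm:
  rows:
    - {"slide": [0.05, 0, 0], "rot": [0, 0, 0]}
    - {"slide": [0.1, -0.01, 0], "rot": [0, 0, 0]}
    - {"slide": [0.1, -0.01, 0], "rot": [0, 0, 0]}

```text
clock: 14.9
tcp_pos: [0.4927, -0.3063, 0.0561]
tcp_rot: [0.156, 3.13, 0.005]
ft_force: [-9.1, -1.1, -2.9]
opening: 0.281
gripper_force: 59.5
```

Request:
jog_arm:
  rows:
    - {"slide": [0.05, 0, 0], "rot": [0, 0, 0]}
    - {"slide": [0.1, -0.01, 0], "rot": [0, 0, 0]}
    - {"slide": [0.1, -0.01, 0], "rot": [0, 0, 0]}

```text
clock: 15.15
tcp_pos: [0.4927, -0.3063, 0.0561]
tcp_rot: [0.156, 3.132, 0.005]
ft_force: [-12.6, -1.4, -0.5]
opening: 0.284
gripper_force: 59.7
```

Request:
jog_arm:
  rows:
    - {"slide": [0.05, 0, 0], "rot": [0, 0, 0]}
    - {"slide": [0.1, -0.01, 0.02], "rot": [0, 0, 0]}
    - {"slide": [0.15, -0.01, 0.03], "rot": [0, 0, 0]}
    - {"slide": [0.15, -0.01, 0.03], "rot": [0, 0, 0]}
    - {"slide": [0.15, -0.01, 0.03], "rot": [0, 0, 0]}

```text
clock: 15.57
tcp_pos: [0.4928, -0.3063, 0.056]
tcp_rot: [0.157, 3.135, 0.005]
ft_force: [-15.2, -1.2, 0.8]
opening: 0.286
gripper_force: 59.8
```

```bash
python3 st.py
```

```text
[ 0.4928 -0.3063  0.056 ] [0.1571 3.1352 0.0054] yaw -0.1001 [-15.15  -1.17   0.81] [-0.19  3.13  0.26] 0.28589269536015915 59.81609880924225 15.5667
```

One more small push to make the bearing firm.

Request:
jog_arm:
  rows:
    - {"slide": [0.05, 0, 0.02], "rot": [0, 0, 0]}
    - {"slide": [0.1, -0.01, 0.03], "rot": [0, 0, 0]}
    - {"slide": [0.13, -0.01, 0.04], "rot": [0, 0, 0]}
    - {"slide": [0.13, -0.01, 0.04], "rot": [0, 0, 0]}
    - {"slide": [0.13, -0.01, 0.04], "rot": [0, 0, 0]}

```text
clock: 15.98
tcp_pos: [0.4927, -0.3063, 0.056]
tcp_rot: [-0.158, -3.137, -0.006]
ft_force: [-18.4, -1.0, 1.0]
opening: 0.285
gripper_force: 59.8
```

```bash
python3 st.py
```

```text
[ 0.4927 -0.3063  0.056 ] [-0.1579 -3.1374 -0.0057] yaw -0.1006 [-18.39  -0.99   0.97] [-0.26  3.57  0.32] 0.2845061156939316 59.83447730541229 15.9833
```

Request:
jog_arm:
  rows:
    - {"slide": [-0.1, 0.01, 0], "rot": [0, 0, 0]}
    - {"slide": [-0.2, 0.02, 0], "rot": [0, 0, 0]}
    - {"slide": [-0.3, 0.03, 0], "rot": [0, 0, 0]}
    - {"slide": [-0.4, 0.04, 0], "rot": [0, 0, 0]}
    - {"slide": [-0.4, 0.04, 0], "rot": [0, 0, 0]}

```text
clock: 16.4
tcp_pos: [0.4927, -0.3063, 0.0561]
tcp_rot: [0.156, 3.13, 0.005]
ft_force: [-8.0, -2.1, -6.9]
opening: 0.283
gripper_force: 59.2
```

```bash
python3 st.py
```

```text
[ 0.4927 -0.3063  0.0561] [0.1559 3.13   0.0053] yaw -0.0995 [-8.04 -2.1  -6.87] [-0.36  1.67  0.23] 0.2827876643453687 59.154531955718994 16.4
```

Request:
jog_arm:
  rows:
    - {"slide": [-0.1, 0.01, -0.04], "rot": [0, 0, 0]}
    - {"slide": [-0.2, 0.02, -0.08], "rot": [0, 0, 0]}
    - {"slide": [-0.25, 0.01, -0.12], "rot": [0, 0, 0]}
    - {"slide": [-0.25, 0.0, -0.12], "rot": [0, 0, 0]}
    - {"slide": [-0.25, 0.0, -0.12], "rot": [0, 0, 0]}

```text
clock: 16.82
tcp_pos: [0.4928, -0.3063, 0.0561]
tcp_rot: [0.154, 3.125, 0.005]
ft_force: [-5.8, -1.3, -8.1]
opening: 0.286
gripper_force: 59.2
```

```bash
python3 st.py
```

```text
[ 0.4928 -0.3063  0.0561] [0.1541 3.1251 0.005 ] yaw -0.0985 [-5.82 -1.3  -8.15] [-0.19  1.35  0.16] 0.286115135127141 59.15340542793274 16.8167
```

Request:
jog_arm:
  rows:
    - {"slide": [-0.1, 0, -0.06], "rot": [0, 0, 0]}
    - {"slide": [-0.15, 0, -0.12], "rot": [0, 0, 0]}
    - {"slide": [-0.15, 0, -0.16], "rot": [0, 0, 0]}
    - {"slide": [-0.15, 0, -0.16], "rot": [0, 0, 0]}

```text
clock: 17.15
tcp_pos: [0.4929, -0.3064, 0.0561]
tcp_rot: [0.153, 3.121, 0.005]
ft_force: [-6.6, 1.0, -5.5]
opening: 0.283
gripper_force: 59.5
```

```bash
python3 st.py
```

```text
[ 0.4929 -0.3064  0.0561] [0.153  3.1215 0.0045] yaw -0.0979 [-6.6   1.   -5.46] [0.25 1.38 0.15] 0.28319150811871235 59.532673358917236 17.15
```

Request:
jog_arm:
  jaw: 0.4
  rows:
    - {"slide": [0, 0, 0], "rot": [0, 0, 0]}
    - {"slide": [0, 0, 0], "rot": [0, 0, 0]}
    - {"slide": [0, 0, 0], "rot": [0, 0, 0]}
    - {"slide": [0, 0, 0], "rot": [0, 0, 0]}
    - {"slide": [0, 0, 0], "rot": [0, 0, 0]}
    - {"slide": [0, 0, 0], "rot": [0, 0, 0]}
    - {"slide": [0, 0, 0], "rot": [0, 0, 0]}

```text
clock: 17.73
tcp_pos: [0.4958, -0.3079, 0.0581]
tcp_rot: [0.152, 3.115, -0.0]
ft_force: [-0.7, 0.2, 0.2]
opening: 0.698
gripper_force: 0.0
```

```bash
python3 st.py
```

```text
[ 0.4958 -0.3079  0.0581] [ 1.523e-01  3.115e+00 -3.000e-04] yaw -0.0977 [-0.73  0.18  0.18] [ 0.05 -0.    0.03] 0.6982536854402955 0.0 17.7333
```

Released freely. Next I'll retract straight up, then back away so the top camera can see.

Request:
jog_arm:
  rows:
    - {"slide": [0, 0, 1], "rot": [0, 0, 0]}
    - {"slide": [0, 0, 3], "rot": [0, 0, 0]}
    - {"slide": [0, 0, 6], "rot": [0, 0, 0]}
    - {"slide": [0, 0, 9], "rot": [0, 0, 0]}
    - {"slide": [0, 0, 12], "rot": [0, 0, 0]}
    - {"slide": [0, 0, 15], "rot": [0, 0, 0]}
    - {"slide": [0, 4, 15], "rot": [0, 0, 0]}
    - {"slide": [-2, 8, 15], "rot": [0, 0, 0]}
    - {"slide": [-4, 12, 15], "rot": [0, 0, 0]}
    - {"slide": [-6, 16, 15], "rot": [0, 0, 0]}

```text
clock: 18.57
tcp_pos: [0.4389, -0.1547, 0.2085]
tcp_rot: [0.154, 3.114, 0.0]
ft_force: [-0.3, -0.1, -0.0]
opening: 0.701
gripper_force: 0.0
```

Request:
jog_arm:
  rows:
    - {"slide": [-1, 4, 0], "rot": [0, 0, 0]}
    - {"slide": [-2, 8, 0], "rot": [0, 0, 0]}
    - {"slide": [-3, 12, 0], "rot": [0, 0, 0]}
    - {"slide": [-3, 16, 0], "rot": [0, 0, 0]}
    - {"slide": [-3, 20, 0], "rot": [0, 0, 0]}
    - {"slide": [-3, 20, 0], "rot": [0, 0, 0]}
    - {"slide": [-3, 20, 0], "rot": [0, 0, 0]}

```text
clock: 19.15
tcp_pos: [0.4095, 0.0461, 0.2086]
tcp_rot: [0.143, 3.115, 0.0]
ft_force: [-0.7, -0.7, 0.3]
opening: 0.7
gripper_force: 0.0
```

```bash
python3 st.py
python3 - <<'E'
from hold import *
s=snap("top"); p=cloud(s); s2=snap("scene")
a=cv2.resize(s["frame"][150:320,360:480,::-1],None,fx=3.4,fy=3.4,interpolation=2)
b=cv2.resize(s2["frame"][180:320,180:300,::-1],None,fx=3.2,fy=3.2,interpolation=2); b=cv2.copyMakeBorder(b,0,a.shape[0]-b.shape[0],0,0,0)
cv2.imwrite("pics/c4.png",np.hstack([a,b]))
ax=np.array([.9952,-.0976]); n=np.array([.0976,.9952]); H=np.array([.479,-.302])
m=np.zeros((480,640),bool); m[150:320,420:480]=1; q=p[m]; t=(q[:,:2]-H)@ax; l=(q[:,:2]-H)@n
for x in np.arange(-.11,.26,.01):
    k=(abs(t-x)<.005)&(abs(l)<.006)&(q[:,2]>0)&(q[:,2]<.15); print(round(x,2),k.sum(),round(float(np.median(q[k,2])),4),end='; ')
E
```

```text
[0.4095 0.0461 0.2086] [1.4330e-01 3.1149e+00 3.0000e-04] yaw -0.0919 [-0.74 -0.75  0.29] [-0.02 -0.04  0.02] 0.7000210132937468 0.0 19.15
-0.11 18 0.0308; -0.1 14 0.0892; -0.09 17 0.0913; -0.08 18 0.0894; -0.07 17 0.0847; -0.06 14 0.085; -0.05 19 0.0841; -0.04 22 0.0845; -0.03 15 0.086; -0.02 18 0.0847; -0.01 21 0.0853; -0.0 20 0.0865; 0.01 20 0.086; 0.02 17 0.0869; 0.03 16 0.0873; 0.04 18 0.0873; 0.05 22 0.0854; 0.06 20 0.0839; 0.07 17 0.0851; 0.08 21 0.0844; 0.09 21 0.0819; 0.1 24 0.0804; 0.11 21 0.0784; 0.12 17 0.0746; 0.13 16 0.0749; 0.14 16 0.0748; 0.15 19 0.0752; 0.16 19 0.0758; 0.17 16 0.0753; 0.18 18 0.0749; 0.19 17 0.0741; 0.2 15 0.0761; 0.21 21 0.0756; 0.22 19 0.0876; 0.23 17 0.0873; 0.24 18 0.087; 0.25 16 0.0875;
```

View pics/c4.png

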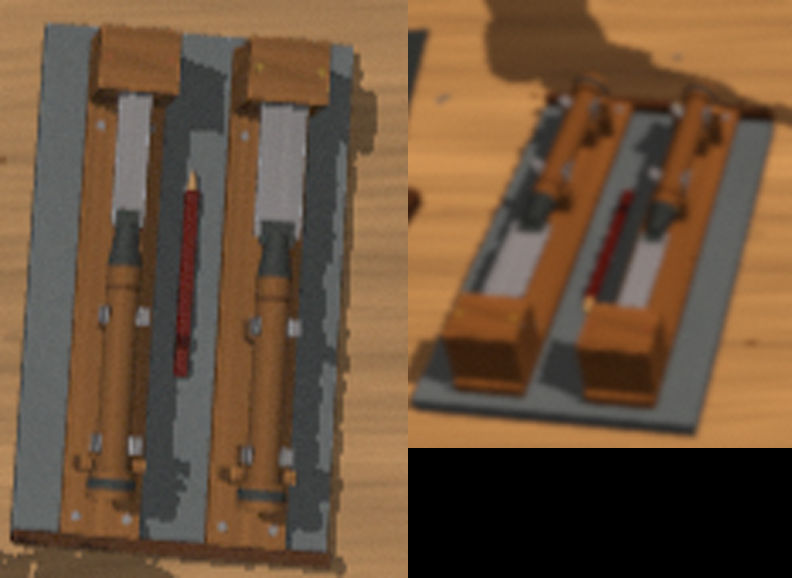

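The pictures show the chisel level in both clips, with its handle top at about 86 mm. The butt is against the stop, at crop pixel (262,495), and the blade is in the guard at (283,105). The pencil and the other chisel have not moved.

```bash
python3 -c "
from h import *
print(order.sign_off())"
```

```text
the job is handed in; nothing more can be done
None
```

The framing chisel is stowed and the job is handed in: its handle is seated in both clips, the butt was pushed onto the stop with about 9 N beyond the drag, the edge is inside the guard, and the gripper is open and clear.

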